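Hang the temperature logger on its sprung keyhole screw

ROBOT

A 6-joint arm with a two-finger parallel gripper is mounted at the origin on the work surface. World frame = base frame: x ahead of the robot, y to its left, z up, the work surface at z = 0. Lengths are in m, angles in rad, forces in N, time in s.
With the tool pointing down it reaches from about 0.35 to 0.85 m from the base axis. Payload 8.1 kg.
Tool frame: the origin (TCP) lies at the very end of the fingers, on their centre line; the grasp point (between the pads) lies 19 mm behind it; y points along the fingers, z is the direction in which the jaws open and shut, and the axes are right-handed (so a half turn about y gives the same grasp; the last joint's range is limited). The gripper opens to 93 mm and grips with 3 to 60 N. Pads are 15 mm wide; open, the fingers measure 128 mm over their backs; the gripper's body (75 mm by 188 mm) begins 65 mm behind the grasp point.
Start: joints at [-1.225, 0.13, 1.488, -0, 1.523, -0.085], TCP at [0.251, -0.545, 0.219] pointing down, gripper open.
Joint ranges: [-2.96, 2.96], [-0.89, 2.26], [0.02, 2.5], [-1.34, 4.48], [0, 2.73], [-2.66, 2.66]. Speed limits (rad/s): [2.39, 2.39, 2.79, 3.14, 3.14, 3.14].

INTERFACE

Orientations are given as a unit quaternion [x, y, z, w].
In Python, from plant import r gives the robot as it stands.
- The arm moves only by the tool jog_arm, never from a script. Its argument "moves" is one flat list of numbers, 7 for each row, row after row: the gripper command: -1 is shut, 1 is fully open, values between are in proportion, then the shift along the world's x, y, z in mm, then the turn, a rotation vector about the world's x, y, z in rad. A call has exactly 8 rows; each row is the pose to reach, as a shift and turn from the pose commanded when the call began; what a row does not reach only later rows make up. A row lasts 1/8 s, in which the tool goes at most 62.5 mm and 10.7 degrees, less where a joint would pass 70% of its speed; a pose out of reach is approached as far as the arm can. A call with a gripper value outside its range is refused whole. The fingers move at their own pace and stop on an object; "newtons" is the grip in N (left out, the last holds). Time passes only in rows, so rows that repeat a pose let the fingers close, or fill a call up. It gives the time, the measured TCP pose, the force and the opening at its end, in the units of the state.
- r.observe(): the state, without advancing time (a new reading comes with each control period).
- r.get_image(name): name is "scene" or "top" or "wrist"; returns a dict with "frame" (400x640x3 uint8, red, green, blue), "fov_y" (degrees; the focal length in pixels is half the picture's height over the tangent of half this angle, whatever the lens; pixels are square), "cx", "cy" (the principal point, pixels), "cam_to_world" (4x4, takes a point from camera to world coordinates); the wrist camera has in their place "hand_eye" (4x4, takes a point from camera to tool coordinates, whose origin is the TCP and whose axes are the tool frame's). Camera axes: x right, y up, looking along -z (the intrinsics and any distortion apply to the point x, -y, -z); pixel columns grow to the right and rows downward; lengths in m; the calibration is good to about 2 mm. A picture is of the moment at which its call begins: read the wrist's pose just before it. There is no depth.
- r.close_job(): hands the job in, once; it reports no verdict.
The state is a dict: "time_s": time; "joint_pos": joint angles; "joint_velocities": joint speeds; "joint_efforts": joint torques, N m; "tool_pos": TCP position; "tool_rot": TCP orientation; "ft_force": force on the tool from outside, world axes, zero at the start; "ft_torque": the same for the moment, N m; "opening": opening from 0.0 (shut) to 1.0 (fully open).
Only numpy, scipy, OpenCV 4.12 (cv2) and the standard library are available. Lean on these libraries where they do the work, as an engineer would, in place of code of your own. Each camera call takes 0.05 s, during which the arm holds its last target.

TASK

Pick up the small white logger box and hang it on the screw of the upright panel: feel for the screw head with the keyhole in the logger's back, push the back flush to the panel, then, still holding it, pull the logger firmly down until it is fully home and locked by the sprung screw. Never push or pull harder than about 30 N, leave the bottle, the tube rack and the tray alone, and let go of the logger when it hangs.

Things in the scene. Friction and masses are not known exactly. Their poses are not given: they have to be found in the camera images.
- logger: White upright box, 36 deep (x) x 50 wide (y) x 110 high (z) mm, 0.14 to 0.24 kg. Origin: centre of its underside; z up, +x out of its front (screen, three keys); its flat back with the keyhole is at x = -18 mm, on the robot's side. Grasp from above across its 50 mm width (along y), near the top; the back must stay free to lie on the panel.
- keyhole (a point): Centre of the keyhole's wide opening on the outer face of the logger's back, 60 mm above its underside, axes as the logger's. The opening is 19 mm wide and high, its upper corners cut; from it an 8.5 mm wide slot runs up. The back wall is 4 mm thick, hollow behind.
- slot_end (a point): Where the screw axis lies when the logger is fully down: 18 mm above point keyhole, same face. Inside, ramps beside the slot wedge the screw head outward over about the last 6 mm of travel, which takes up to about 12 N of downward pull; then comes the hard stop (about 15 to 20 N felt there means it is home).
- panel: Fixed white upright panel, 120 wide (y) x 165 high (z) x 14 thick mm, with a steel foot on the robot's side. Origin: at bench level in the middle of its front face; +x points out of that face, away from the robot; z up. The screw sticks out of the front face along +x. Hung, the logger's x axis points the same way as the panel's.
- screw_middle (a point): Point on the panel's front face, 130 mm above the bench: middle of the vertical clamp rail. The screw is on the rail's centre line (same y) but clamped anywhere from 18 mm below to 18 mm above this point: see it or find it by feel. Steel head 14 mm diameter, 4 mm thick, on a 5.5 mm neck 6.5 mm long, so the head's front is 10.5 mm off the panel.
- screw (a joint): How far the screw is pulled out of the panel against its spring, in m: 0 at rest, positive out (to 0.003), negative pushed in (to -0.0025); stiffness 6 N/mm. With the logger fully home and locked it is about 0.0012.
- reagent: Bystander: closed bottle, 56 mm diameter, 120 mm high; origin at the centre of its underside.
- tube_rack: Bystander: grey rack of capped tubes, 70 x 140 x 69 mm; origin at the centre of its underside, long side along y.
- tray: Bystander: open white tray, 120 x 160 x 30 mm; origin at the centre of its underside, long side along y.
Not all that is in view belongs to the job. There is more than one size of the logger; the one meant has the size given above.

How it is judged:
By the outcome, as a careful person would: the job done as asked, in the order asked, and still so for the second after the job is handed in, with the robot touching nothing.
It also fails if it takes over 67 s, if anything falls off the work surface, if the arm or the gripper's body presses on something with over 40 N, if the wrist force passes 120 N, or if a joint passes its speed limit or range.

## Working session

There is one attempt and no reset: what is moved stays moved. The work goes in short steps, Python scripts to look and compute and a tool call to move; the robot and the scene stay as the last step left them, time stands still between calls to the robot, and variables do not carry over. Pictures are saved under pics/ and viewed, and the job is handed in when it is done.

Besides the shell and the picture viewer there is one more tool, called after ">>>" in YAML: its name, and indented under it one key for each argument. jog_arm: Moves the arm, as the interface text tells. Its arguments: {"type":"object","properties":{"moves":{"type":"array","items":{"type":"number"}},"newtons":{"type":"number"}},"required":["moves"]}

```bash
ls; mkdir -p pics; cat > h.py <<'E'
import numpy as np, cv2, json
from plant import r
def grab(name,tag):
    s=r.observe(); im=r.get_image(name)
    cv2.imwrite(f'pics/{tag}.png',cv2.cvtColor(im['frame'],cv2.COLOR_RGB2BGR))
    d={k:(np.array(v).tolist() if not isinstance(v,(str,)) else v) for k,v in im.items() if k!='frame'}
    d['tool_pos']=list(map(float,s['tool_pos']));d['tool_rot']=list(map(float,s['tool_rot']))
    json.dump(d,open(f'pics/{tag}.json','w')); return d
E
python3 - <<'E'
from h import *
for n in ['scene','top','wrist']:
    print(n,grab(n,n+'0'))
s=r.observe();print(s)
E
```

```text
pics
scene {'fov_y': 51.613457050389044, 'cx': 318.5916877393638, 'cy': 192.52832004594444, 'cam_to_world': [[-0.43916917074578127, -0.5936049697841014, 0.674361608719001, 1.1710221350345587], [0.8983964681017577, -0.2933220419587494, 0.3268730117391726, 0.3074567627908505], [0.003771679831374752, 0.7493966370012383, 0.6621106062301705, 0.7113425416887407], [0.0, 0.0, 0.0, 1.0]], 'tool_pos': [0.2503574838927199, -0.5446347615713837, 0.2175991762020616], 'tool_rot': [-0.15119597723651068, 0.691424365704848, -0.690118256150866, 0.15102620800521044]}
top {'fov_y': 44.7074383872634, 'cx': 323.76547840836264, 'cy': 199.7095854351507, 'cam_to_world': [[0.010983807741696517, 0.99393673818341, -0.10940345724343929, 0.44037349465880715], [-0.99993546349106, 0.01060023488063984, -0.004087037239177999, 0.0022627057709845777], [-0.002902554118808226, 0.1094412879575111, 0.9939890239181662, 1.291444254335521], [0.0, 0.0, 0.0, 1.0]], 'tool_pos': [0.2503922034278109, -0.544655384751973, 0.21761798686262981], 'tool_rot': [-0.15120940995589288, 0.6913893253861833, -0.6901437347361516, 0.1510567459177
[... 554 characters left out ...]
5104588456594983]}
{'time_s': 0.15, 'joint_pos': array([-1.22536650e+00,  1.31010576e-01,  1.48899366e+00, -2.51014956e-05,
        1.52302314e+00, -8.53785623e-02]), 'joint_velocities': array([-0.00095451, -0.00275549, -0.00352639, -0.00067387, -0.00071804,
       -0.00115326]), 'joint_efforts': array([ 1.26166862e-03, -5.60474968e+01, -4.92336380e+01,  7.69060291e-02,
        3.06094810e-02, -7.01518297e-05]), 'tool_pos': array([ 0.25043904, -0.54475619,  0.21783424]), 'tool_rot': array([-0.15121357,  0.69126715, -0.69026351,  0.15106445]), 'ft_force': array([-0.13712172, -0.77638388,  0.92860215]), 'ft_torque': array([ 0.00286749, -0.03047164, -0.04218653]), 'opening': 0.9983314165800833}
```

View pics/scene0.png

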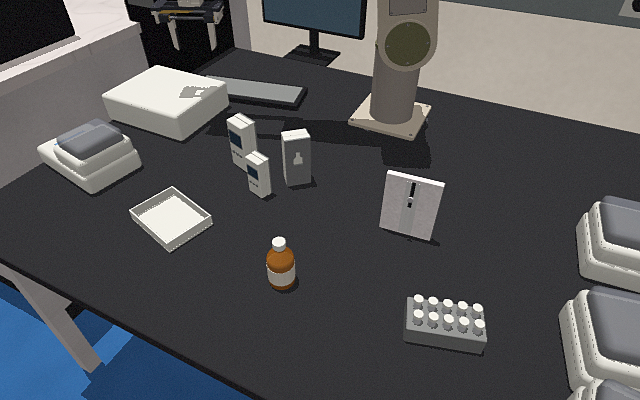

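View pics/top0.png

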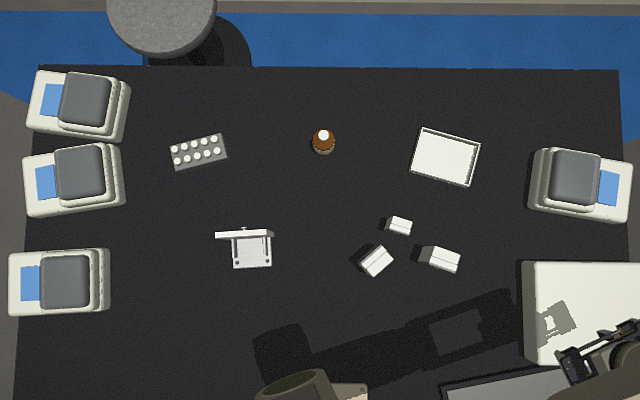

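View pics/wrist0.png

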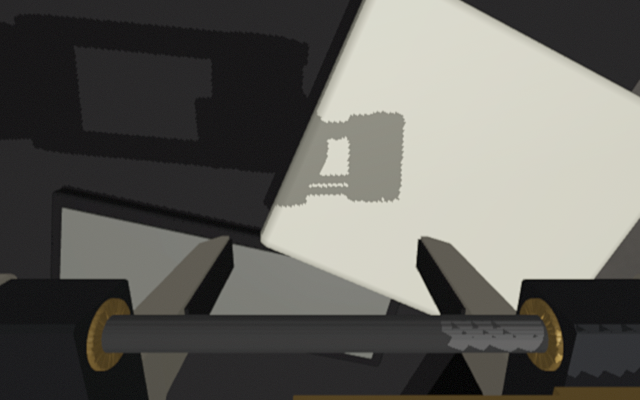

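```bash
python3 - <<'E'
import cv2
a=cv2.imread('pics/scene0.png')[100:210,215:325]
b=cv2.imread('pics/top0.png')[205:285,340:475]
c=cv2.imread('pics/scene0.png')[160:250,370:455]
d=cv2.imread('pics/top0.png')[215:280,205:285]
for n,i,f in [('a',a,7),('b',b,5.9),('c',c,6.5),('d',d,8)]:
    cv2.imwrite(f'pics/crop_{n}.png',cv2.resize(i,None,fx=f,fy=f,interpolation=cv2.INTER_CUBIC)[:600,:800])
    # offset
E
```

```text
(no output)
```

View pics/crop_a.png

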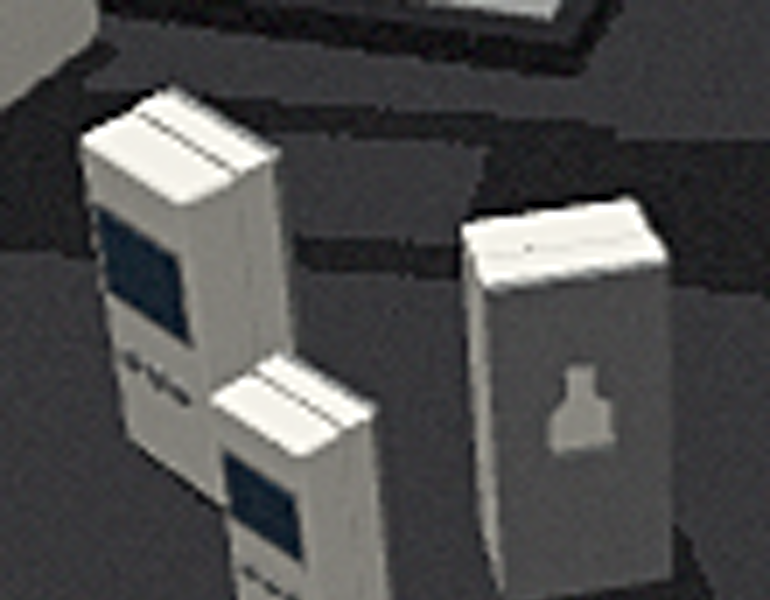

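View pics/crop_b.png

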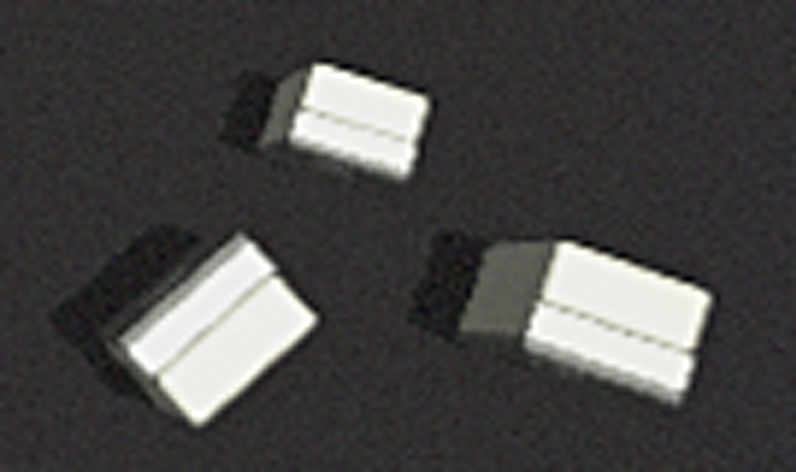

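View pics/crop_c.png

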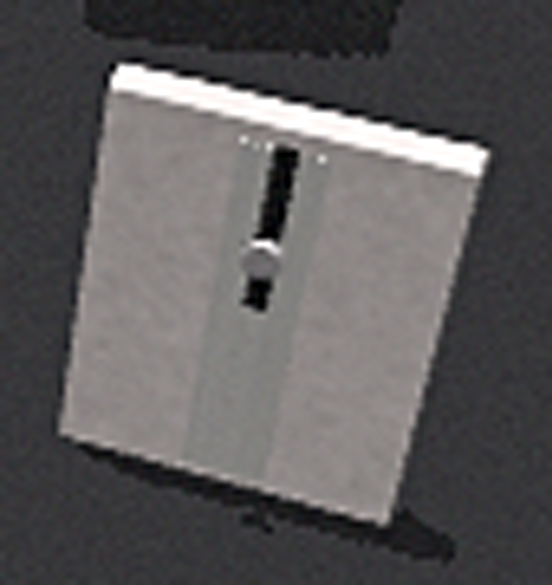

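View pics/crop_d.png

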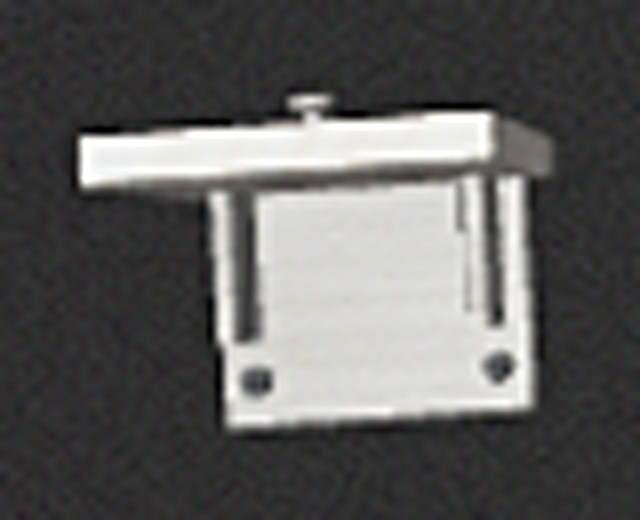

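```bash
cat >> h.py <<'E'
def ray(d,u,v):
    d=json.load(open(f'pics/{d}.json')) if isinstance(d,str) else d
    f=200/np.tan(np.radians(d['fov_y']/2))
    c=np.array([(u-d['cx'])/f,-(v-d['cy'])/f,-1.0])
    if 'cam_to_world' in d: T=np.array(d['cam_to_world'])
    else:
        from scipy.spatial.transform import Rotation as R
        W=np.eye(4);W[:3,:3]=R.from_quat(d['tool_rot']).as_matrix();W[:3,3]=d['tool_pos'];T=W@np.array(d['hand_eye'])
    w=T[:3,:3]@c; return T[:3,3],w/np.linalg.norm(w)
def tri(*obs):
    A=np.zeros((3,3));b=np.zeros(3);L=[]
    for o in obs:
        p,w=ray(*o);P=np.eye(3)-np.outer(w,w);A+=P;b+=P@p;L.append((p,P))
    x=np.linalg.solve(A,b);return x,[round(1e3*float(np.linalg.norm(P@(x-p))),1) for p,P in L]
def atz(o,z):
    p,w=ray(*o);return p+w*(z-p[2])/w[2]
def proj(d,X):
    d=json.load(open(f'pics/{d}.json')) if isinstance(d,str) else d
    f=200/np.tan(np.radians(d['fov_y']/2))
    if 'cam_to_world' in d: T=np.array(d['cam_to_world'])
    else:
        from scipy.spatial.transform import Rotation as R
        W=np.eye(4);W[:3,:3]=R.from_quat(d['tool_rot']).as_matrix();W[:3,3]=d['tool_pos'];T=W@np.array(d['hand_eye'])
    c=T[:3,:3].T@(np.asarray(X)-T[:3,3]); return d['cx']+f*c[0]/-c[2], d['cy']-f*c[1]/-c[2]
E
python3 - <<'E'
from h import *
np.set_printoptions(precision=4,suppress=True)
S=lambda x,y,f,ox,oy:((x+.5)/f-.5+ox,(y+.5)/f-.5+oy)
M={'A':[((315,63),(305,457)),((430,97),(212,400)),((410,180),(280,352)),((290,143),(377,408))],
'B':[((560,240),(185,205)),((713,292),(82,138)),((685,395),(170,88)),((525,348),(280,150))],
'C':[((118,345),(667,262)),((240,235),(487,290)),((320,320),(463,225)),((200,427),(632,198))]}
for k,v in M.items():
    X=[]
    for t,s in v:
        x,e=tri(('top0',*S(*t,5.9,340,205)),('scene0',*S(*s,7,215,100)));X.append(x);print(k,x,e)
    X=np.array(X);print(' edges',[np.linalg.norm(X[i]-X[(i+1)%4]).round(4) for i in range(4)],'c',X.mean(0), 'yaw0-1',np.degrees(np.arctan2(*(X[1]-X[0])[1::-1])),np.degrees(np.arctan2(*(X[2]-X[1])[1::-1])))
# panel: top0 crop d (205,215)x8 ; scene crop c (370,160)x6.5
D=lambda x,y:S(x,y,8,205,215); C=lambda x,y:S(x,y,6.5,370,160)
P=[((78,137),(490,152)),((492,112),(112,68)) ]  # back-edge tops front? placeholders
for t,s in [((78,137),(482,172)),((492,112),(108,92)),((310,101),(261,258))]:
    print(tri(('top0',*D(*t)),('scene0',*C(*s))))
E
```

```text
A [ 0.5339 -0.1614  0.1107] [0.3, 0.3]
A [ 0.5202 -0.2084  0.1102] [0.7, 0.7]
A [ 0.4865 -0.2007  0.1113] [0.5, 0.5]
A [ 0.5012 -0.1515  0.1127] [0.6, 0.6]
 edges [np.float64(0.049), np.float64(0.0346), np.float64(0.0513), np.float64(0.0342)] c [ 0.5105 -0.1805  0.1112] yaw0-1 -106.18932472062286 167.1024081730618
B [ 0.4617 -0.2541  0.143 ] [0.3, 0.3]
B [ 0.4415 -0.3139  0.1435] [0.9, 0.9]
B [ 0.4011 -0.3016  0.1465] [0.6, 0.6]
B [ 0.4194 -0.2397  0.1463] [0.5, 0.5]
 edges [np.float64(0.0632), np.float64(0.0423), np.float64(0.0645), np.float64(0.0448)] c [ 0.4309 -0.2773  0.1448] yaw0-1 -108.67996398785893 162.97166009800478
C [ 0.4191 -0.0798  0.1448] [1.5, 1.5]
C [ 0.4628 -0.1275  0.1454] [0.9, 0.9]
C [ 0.429  -0.1583  0.1432] [0.4, 0.4]
C [ 0.3869 -0.1114  0.1435] [0.5, 0.5]
 edges [np.float64(0.0648), np.float64(0.0458), np.float64(0.063), np.float64(0.0452)] c [ 0.4244 -0.1193  0.1442] yaw0-1 -47.548795773411946 -137.77298604532766
(array([0.4872, 0.2581, 0.1679]), [0.6, 0.6])
(array([0.496 , 0.1393, 0.1637]), [0.7, 0.7])
(array([0.501 , 0.1993, 0.1191]), [1.1, 1.1])
```

```bash
python3 - <<'E'
from h import *
from scipy.spatial.transform import Rotation as R
np.set_printoptions(precision=4,suppress=True)
s=r.observe();M=R.from_quat(s['tool_rot']).as_matrix();print(M)
W=np.eye(4);W[:3,:3]=M;W[:3,3]=s['tool_pos'];d=json.load(open('pics/wrist0.json'))
print((W@np.array(d['hand_eye']))[:3,3])
S=lambda x,y,f,ox,oy:((x+.5)/f-.5+ox,(y+.5)/f-.5+oy)
yaw=np.arctan2(.0088,.1188);n=np.array([np.cos(yaw),np.sin(yaw),0]);o=np.array([.4916,.1987,0])
for px in [(261,262),(261,243),(261,280)]:
    p,w=ray('scene0',*S(*px,6.5,370,160)); 
    q=o+n*.0105;t=(q-p)@n/(w@n);print(px,p+t*w, 'lateral',(p+t*w-o)@np.array([-n[1],n[0],0]))
# box A model check
for name,c,y in [('A',(.5105,-.1805),-14.6)]:
    for z in (0,.11):
        for dx,dy in [(18,25),(18,-25),(-18,-25),(-18,25)]:
            a=np.radians(y);X=[c[0]+(dx*np.cos(a)-dy*np.sin(a))/1e3,c[1]+(dx*np.sin(a)+dy*np.cos(a))/1e3,z]
            u=proj('top0',X);v=proj('scene0',X);print(z,dx,dy,'top',np.round(u,1),'scene',np.round(v,1), 'cropb',np.round(((u[0]-340)*5.9,(u[1]-205)*5.9)),'cropa',np.round(((v[0]-215)*7,(v[1]-100)*7)))
E
```

```text
[[-0.9086 -0.0005  0.4176]
 [-0.4176  0.0013 -0.9086]
 [-0.0001 -1.     -0.0014]]
[ 0.3216 -0.5125  0.3837]
(261, 262) [0.5021 0.1987 0.1181] lateral -0.0007980920890688546
(261, 243) [0.5022 0.1975 0.126 ] lateral -0.0020031746099514578
(261, 280) [0.502  0.1998 0.1104] lateral 0.0003561933216857215
0 18 25 top [386.9 218.4] scene [262.2 199.5] cropb [277.  79.] cropa [330. 696.]
0 18 -25 top [405.1 223.4] scene [248.9 191. ] cropb [384. 108.] cropa [237. 637.]
0 -18 -25 top [401.8 236.5] scene [259.  184.2] cropb [365. 186.] cropa [308. 590.]
0 -18 25 top [383.5 231.5] scene [272.3 192.4] cropb [257. 156.] cropa [401. 647.]
0.11 18 25 top [392.6 215.2] scene [258.1 165.2] cropb [310.  60.] cropa [302. 457.]
0.11 18 -25 top [412.5 220.6] scene [244. 157.] cropb [428.  92.] cropa [203. 399.]
0.11 -18 -25 top [408.9 234.9] scene [254.9 150.4] cropb [407. 177.] cropa [280. 353.]
0.11 -18 25 top [388.9 229.5] scene [269.1 158.3] cropb [289. 145.] cropa [379. 408.]
```

Candidates in the scene picture are the boxes at (241,140), (296,158) and (258,174). Two triangulate to about 45 x 64 x 145 mm, so they are too big. The one at scene (258,174), top (400,226), measures 50 x 35 x 111 mm, so it is the logger, at yaw about -14.6°, confirmed in the crops. The panel's yaw is about +4°, with the screw head at crop c (261,262), which puts it at z ≈ 118 mm.

>>> jog_arm:
  moves: [1,25,35,4,0,0,0.18,1,50,70,8,0,0,0.36,1,75,105,12,0,0,0.54,1,100,140,16,0,0,0.72,1,125,175,20,0,0,0.9,1,150,210,24,0,0,1.08,1,175,245,28,0,0,1.26,1,200,280,32,0,0,1.44]
  newtons: 60

```text
time_s: 1.15
tool_pos: [0.4511, -0.2638, 0.2505]
tool_rot: [0.57, -0.418, 0.418, -0.57]
ft_force: [-0.6, -0.3, -0.1]
opening: 1.0
```

>>> jog_arm:
  moves: [1,10,14,0,0,0,0.17,1,20,28,0,0,0,0.34,1,30,42,0,0,0,0.51,1,40,56,0,0,0,0.68,1,50,70,0,0,0,0.85,1,60,84,0,0,0,1.016,1,60,84,0,0,0,1.016,1,60,84,0,0,0,1.016]

```text
time_s: 2.15
tool_pos: [0.5102, -0.1815, 0.2504]
tool_rot: [0.701, -0.091, 0.091, -0.701]
ft_force: [-0.4, 0.2, -0.3]
opening: 0.998
```

```bash
python3 - <<'E'
from h import *
grab('wrist','w1')
from scipy.spatial.transform import Rotation as R
s=r.observe();M=R.from_quat(s['tool_rot']).as_matrix();print(s['tool_pos'],M.round(4).tolist(),s['ft_force'],s['joint_pos'])
for c,y in [((.5105,-.1805),-14.6)]:
    for z in (0,.11):
        for dx,dy in [(18,25),(18,-25),(-18,-25),(-18,25)]:
            a=np.radians(y);X=[c[0]+(dx*np.cos(a)-dy*np.sin(a))/1e3,c[1]+(dx*np.sin(a)+dy*np.cos(a))/1e3,z]
            print(dx,dy,z,np.round(proj('w1',X),1))
E
```

```text
[ 0.51016876 -0.18164615  0.25046377] [[0.9668, -0.0005, 0.2554], [-0.2554, -0.0001, 0.9668], [-0.0004, -1.0, -0.0002]] [-0.50981601  0.14544667  0.20620332] [-4.36565975e-01 -3.90561034e-02  1.60515144e+00 -2.50915976e-04
  1.57588556e+00 -1.74912559e+00]
18 25 0 [347.2 175.9]
18 -25 0 [305.2 176. ]
-18 -25 0 [304.7 145.8]
-18 25 0 [347.6 145.7]
18 25 0.11 [354.5 203.8]
18 -25 0.11 [298.8 203.9]
-18 -25 0.11 [297.8 164.5]
-18 25 0.11 [355.3 164.3]
```

View pics/w1.png

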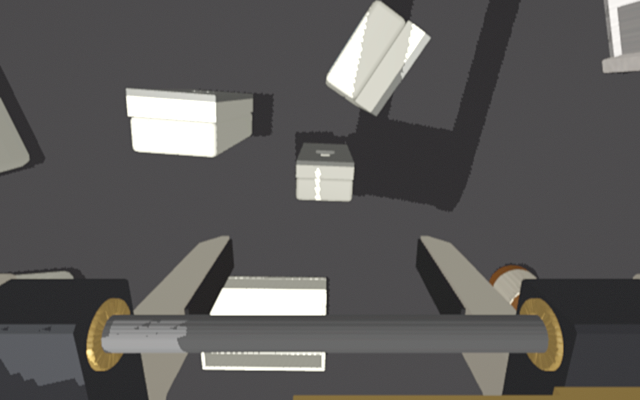

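```bash
python3 - <<'E'
import cv2
a=cv2.imread('pics/w1.png')[130:215,275:375]
cv2.imwrite('pics/w1c.png',cv2.resize(a,None,fx=7,fy=7,interpolation=cv2.INTER_CUBIC))
E
```

```text
(no output)
```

View pics/w1c.png

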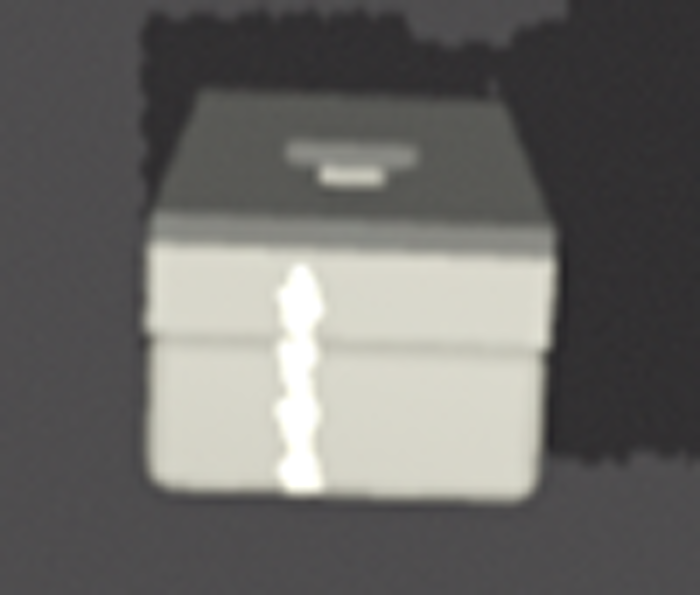

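```bash
python3 - <<'E'
from h import *
S=lambda x,y:((x+.5)/7-.5+275,(y+.5)/7-.5+130)
P=[atz(('w1',*S(*p)),.11) for p in [(148,490),(540,500),(555,228),(146,213)]]
for p in P: print(p.round(4))
P=np.array(P);print(P.mean(0)); 
for i,j in [(0,1),(3,2)]: e=P[j]-P[i];print(np.degrees(np.arctan2(-e[0],e[1])),np.linalg.norm(e))
for i,j in [(3,0),(2,1)]: e=P[j]-P[i];print(np.degrees(np.arctan2(e[1],e[0])),np.linalg.norm(e))
E
```

```text
[ 0.517  -0.2107  0.11  ]
[ 0.531  -0.1626  0.11  ]
[ 0.4972 -0.1526  0.11  ]
[ 0.4825 -0.2011  0.11  ]
[ 0.50692384 -0.18175703  0.11      ]
-16.280652487392736 0.05011227147242199
-16.888550039852593 0.05066735780609562
-15.674950400300554 0.03582128788412861
-16.562498305594016 0.03528215200106572
```

>>> jog_arm:
  moves: [1,-2,0,-20,0,0,-0.026,1,-2,0,-50,0,0,-0.026,1,-2,0,-80,0,0,-0.026,1,-2,0,-110,0,0,-0.026,1,-2,0,-140,0,0,-0.026,1,-2,0,-165,0,0,-0.026,1,-2,0,-177,0,0,-0.026,1,-2,0,-177,0,0,-0.026]

```text
time_s: 3.2
tool_pos: [0.5074, -0.1809, 0.0723]
tool_rot: [-0.7, 0.1, -0.099, 0.7]
ft_force: [-0.6, -0.1, -0.2]
opening: 0.999
```

>>> jog_arm:
  moves: [-1,0,0,0,0,0,0,-1,0,0,0,0,0,0,-1,0,0,0,0,0,0,-1,0,0,0,0,0,0,-1,0,0,0,0,0,0,-1,0,0,0,0,0,0,-1,0,0,0,0,0,0,-1,0,0,0,0,0,0]
  newtons: 50

```text
time_s: 4.2
tool_pos: [0.5087, -0.1812, 0.0738]
tool_rot: [0.7, -0.099, 0.099, -0.7]
ft_force: [-0.1, 0.3, 2.0]
opening: 0.531
```

```bash
python3 - <<'E'
from h import *
grab('wrist','w2')
s=r.observe();print(s['tool_pos'],s['ft_force'],s['opening'],s['time_s'])
E
```

```text
[ 0.50869643 -0.18121403  0.07378049] [-0.42143175  0.35630486  1.81025657] 0.53090141977575 4.25
```

View pics/w2.png

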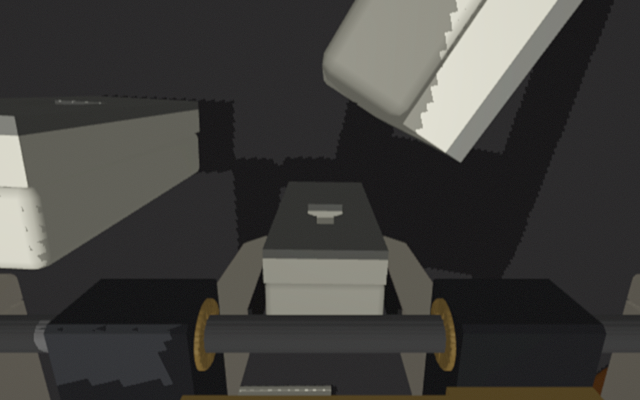

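The logger is held at 49 mm opening, and the keyhole is visible on its back at (325,213). Next I lift it and carry it to the panel.

>>> jog_arm:
  moves: [-1,0,0,20,0,0,0,-1,0,0,55,0,0,0,-1,0,0,90,0,0,0,-1,2,10,120,0,0,0,-1,6,40,127,0,0,0.05,-1,10,85,127,0,0,0.1,-1,15,130,127,0,0,0.15,-1,20,175,127,0,0,0.2]

```text
time_s: 5.25
tool_pos: [0.5281, -0.0048, 0.1999]
tool_rot: [-0.707, 0.028, -0.028, 0.707]
ft_force: [1.0, -0.0, -1.8]
opening: 0.538
```

>>> jog_arm:
  moves: [-1,4,45,0,0,0,0.04,-1,8,90,0,0,0,0.08,-1,12,135,0,0,0,0.12,-1,16,175,0,0,0,0.15,-1,20,200,0,0,0,0.158,-1,21,209,0,0,0,0.158,-1,21,209,0,0,0,0.158,-1,21,209,0,0,0,0.158]

```text
time_s: 6.25
tool_pos: [0.5495, 0.2017, 0.2004]
tool_rot: [0.707, 0.027, -0.027, -0.706]
ft_force: [0.6, -0.9, -2.1]
opening: 0.536
```

```bash
python3 - <<'E'
from h import *
from scipy.spatial.transform import Rotation as R
grab('wrist','w3');grab('scene','s3')
s=r.observe();print(s['tool_pos'],s['ft_force'],s['ft_torque'],s['opening'],s['time_s']);print(R.from_quat(s['tool_rot']).as_matrix().round(4).tolist())
a=cv2.imread('pics/w3.png');cv2.imwrite('pics/w3c.png',cv2.resize(a[20:320,180:480],None,fx=2,fy=2,interpolation=cv2.INTER_CUBIC))
E
```

```text
[0.54967226 0.20177672 0.20069331] [-0.1974952   0.28539528 -1.66393667] [ 0.11100642 -0.17324098 -0.03653717] 0.5308627016415153 6.35
[[0.9971, 0.0001, -0.0758], [0.0758, -0.0002, 0.9971], [0.0, -1.0, -0.0002]]
```

View pics/w3.png

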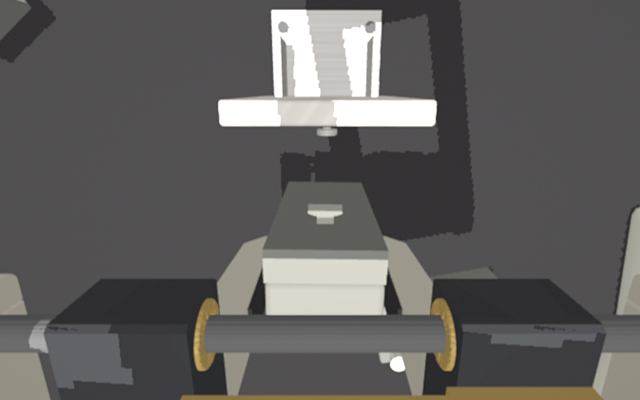

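View pics/s3.png

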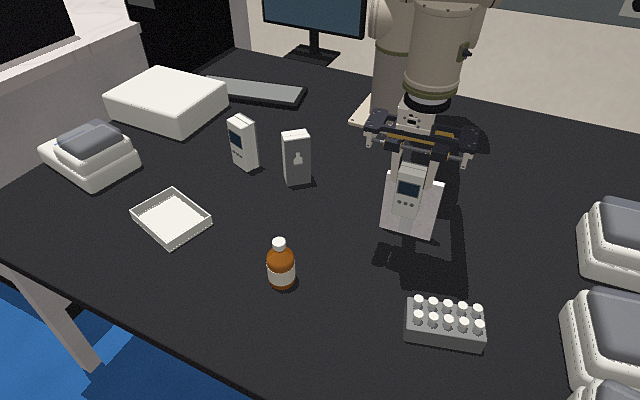

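```bash
python3 - <<'E'
import cv2
a=cv2.imread('pics/w3.png')
cv2.imwrite('pics/w3d.png',cv2.resize(a[90:145,210:445],None,fx=3.4,fy=3.4*2,interpolation=cv2.INTER_CUBIC))
cv2.imwrite('pics/w3e.png',cv2.resize(a[175:290,260:390],None,fx=5,fy=5,interpolation=cv2.INTER_CUBIC))
E
```

```text
(no output)
```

View pics/w3d.png

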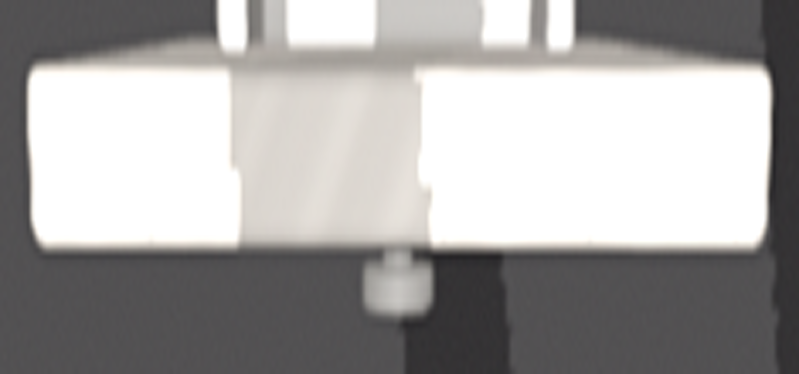

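View pics/w3e.png

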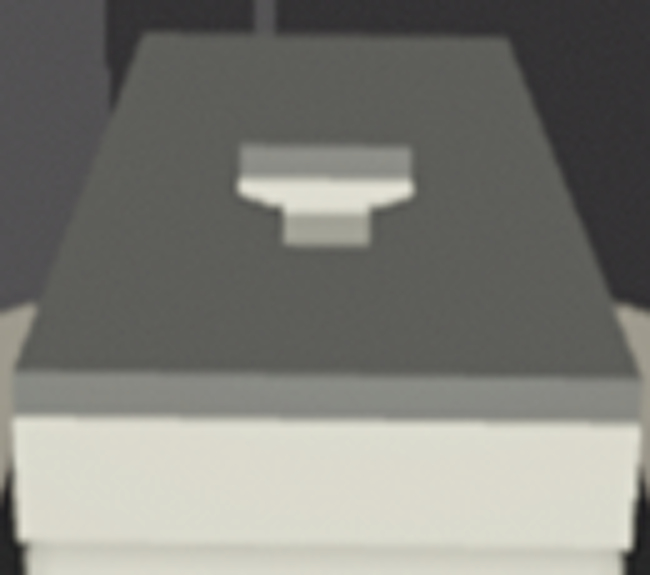

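```bash
python3 - <<'E'
from h import *
from scipy.spatial.transform import Rotation as R
np.set_printoptions(precision=4,suppress=True)
d=json.load(open('pics/w3.json'));T=np.array(d['tool_pos']);M=R.from_quat(d['tool_rot']).as_matrix()
tool=lambda X:(M.T@(X-T)*1e3).round(2)
Dd=lambda x,y:((x+.5)/3.4-.5+210,(y+.5)/6.8-.5+90)
E=lambda x,y:((x+.5)/5-.5+260,(y+.5)/5-.5+175)
L=atz(('w3',*Dd(40,247)),.165);Rr=atz(('w3',*Dd(765,247)),.165);print('panel L,R',L,Rr,np.linalg.norm(L-Rr),'yaw',np.degrees(np.arctan2(L[0]-Rr[0],-(L[1]-Rr[1]))))
print('tool',tool(L),tool(Rr),tool((L+Rr)/2))
for z in (.112,.118,.124):
    h=atz(('w3',*Dd(397,317)),z+.0);print('head front',z,h,tool(h))
b=T[2]-.073
for n,p,z in [('kh L',(240,147),b+.0505),('kh R',(412,147),b+.0505),('topL',(13,370),b+.11),('topR',(640,377),b+.11),('botL',(142,33),b),('botR',(510,37),b),('slot top',(284,245),b+.0827),('slot topR',(370,245),b+.0827)]:
    X=atz(('w3',*E(*p)),z);print(n,X,tool(X))
# screw z from scene using wrist panel
n=np.array([M[0,0],M[1,0],0]);o=(L+Rr)/2
S=lambda x,y:((x+.5)/6.5-.5+370,(y+.5)/6.5-.5+160)
for dx in (0,-.002,.002):
    p,w=ray('scene0',*S(261,262));q=o+n*(.0105+dx);t=(q-p)@n/(w@n);print('screw',p+t*w,tool(p+t*w))
E
```

```text
panel L,R [0.4932 0.1396 0.165 ] [0.4842 0.2574 0.165 ] 0.11811700066666646 yaw 4.402916252672174
tool [-60.81  35.48 -57.61] [-60.89  35.41  60.51] [-60.85  35.44   1.45]
head front 0.112 [0.5008 0.1988 0.112 ] [-48.78  88.44   0.84]
head front 0.118 [0.5    0.1987 0.118 ] [-49.51  82.44   0.81]
head front 0.124 [0.4993 0.1986 0.124 ] [-50.23  76.44   0.78]
kh L [0.5307 0.1905 0.1779] [-19.57  22.51  -9.78]
kh R [0.5293 0.2094 0.1779] [-19.58  22.5    9.2 ]
topL [0.5313 0.1754 0.2374] [-20.14 -36.98 -24.84]
topR [0.5281 0.2245 0.2374] [-19.6  -37.    24.34]
botL [0.5316 0.1747 0.1274] [-19.91  73.02 -25.55]
botR [0.5282 0.2251 0.1274] [-19.39  73.    25.01]
slot top [0.5296 0.196  0.2101] [-20.26  -9.69  -4.2 ]
slot topR [0.529  0.204  0.2101] [-20.26  -9.69   3.8 ]
screw [0.4993 0.1982 0.1155] [-50.33  84.93   0.38]
screw [0.4973 0.1979 0.1137] [-52.33  86.69   0.21]
screw [0.5012 0.1985 0.1173] [-48.33  83.18   0.55]
```

```bash
python3 - <<'E'
import cv2
a=cv2.imread('pics/scene0.png')[165:245,375:450]
cv2.imwrite('pics/pc.png',cv2.resize(a,None,fx=7.5,fy=7.5,interpolation=cv2.INTER_CUBIC))
E
```

```text
(no output)
```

View pics/pc.png

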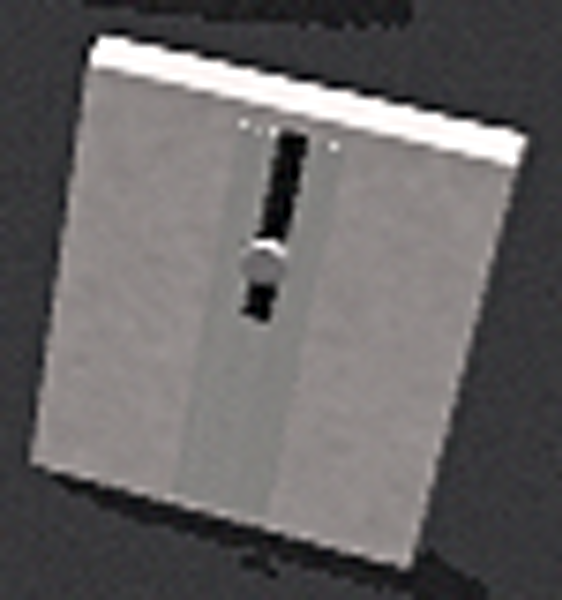

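```bash
python3 - <<'E'
from h import *
d=json.load(open('pics/scene0.json'));f=200/np.tan(np.radians(d['fov_y']/2))
K=np.array([[f,0,d['cx']],[0,f,d['cy']],[0,0,1]])
q=lambda x,y:((x+.5)/7.5-.5+375,(y+.5)/7.5-.5+165)
P=np.array([q(90,68),q(518,167),q(410,568),q(32,463)])
# panel coords (x out,y,z); from front, image left is -y
O=np.array([[0,-60,165],[0,60,165],[0,60,0],[0,-60,0]],float)
ok,rv,tv=cv2.solvePnP(O,P,K,None,flags=cv2.SOLVEPNP_IPPE)
pr,_=cv2.projectPoints(O,rv,tv,K,None);print((pr[:,0]-P).round(2).tolist())
Rm,_=cv2.Rodrigues(rv)
for u,h in [((263,264),10.5),((263,260),10.5),((290,132),0),((257,320),0)]:
    p=q(*u);w=Rm.T@np.array([(p[0]-K[0,2])/f,(p[1]-K[1,2])/f,1]);c=-Rm.T@tv[:,0]
    print(u,(c+w*(h-c[0])/w[0]).round(1))
E
```

```text
[[-0.06, -0.16], [0.05, 0.17], [-0.05, -0.14], [0.06, 0.13]]
(263, 264) [ 10.5  -1.1 117.4]
(263, 260) [ 10.5  -1.3 118.9]
(290, 132) [  0.   -1.8 158.7]
(257, 320) [ 0.  -0.3 85.6]
```

>>> jog_arm:
  moves: [-1,0,1.2,-15,0,0,0.007,-1,0,1.2,-35,0,0,0.007,-1,0,1.2,-55,0,0,0.007,-1,0,1.2,-67,0,0,0.007,-1,-7,0.7,-69.5,0,0,0.007,-1,-14,0.2,-69.5,0,0,0.007,-1,-20,-0.4,-69.5,0,0,0.007,-1,-22,-0.5,-69.5,0,0,0.007]

```text
time_s: 7.35
tool_pos: [0.5276, 0.2025, 0.132]
tool_rot: [-0.706, -0.03, 0.029, 0.707]
ft_force: [0.3, 0.8, -2.6]
opening: 0.535
```

```bash
python3 - <<'E'
from h import *
from scipy.spatial.transform import Rotation as R
grab('wrist','w4')
s=r.observe();print(s['tool_pos'],s['ft_force'],s['ft_torque'],s['opening'],s['time_s']);print(R.from_quat(s['tool_rot']).as_matrix().round(4).tolist())
a=cv2.imread('pics/w4.png');cv2.imwrite('pics/w4c.png',cv2.resize(a[90:290,210:445],None,fx=3.4,fy=3,interpolation=cv2.INTER_CUBIC))
E
```

```text
[0.52749952 0.20245599 0.13186342] [ 0.18536872 -0.50166732 -2.16672899] [ 0.08286577 -0.12642485  0.0326815 ] 0.5350917846454364 7.4
[[0.9964, 0.0011, -0.0843], [0.0843, 0.0003, 0.9964], [0.0011, -1.0, 0.0002]]
```

View pics/w4c.png

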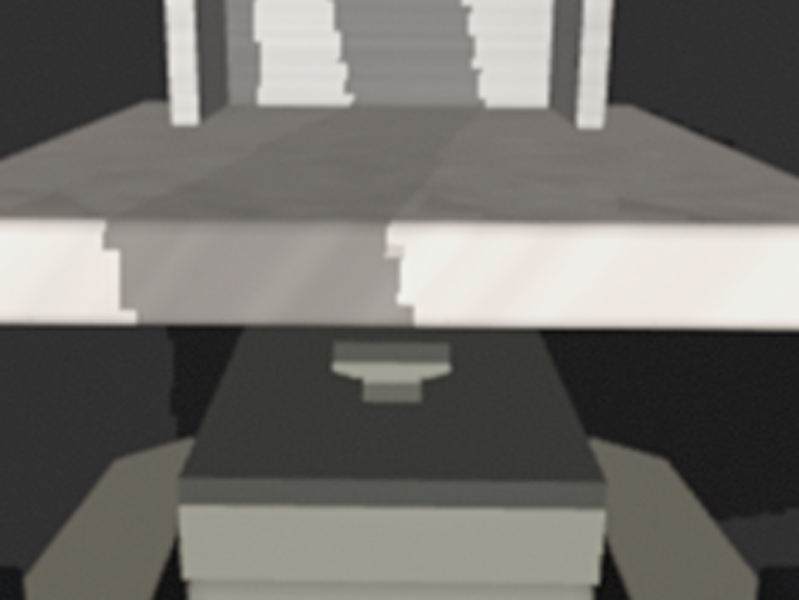

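>>> jog_arm:
  moves: [-1,-1,-0.1,-0.5,0,0,0,-1,-2,-0.2,-0.5,0,0,0,-1,-3,-0.2,-0.5,0,0,0,-1,-4,-0.3,-0.5,0,0,0,-1,-5,-0.4,-0.5,0,0,0,-1,-6,-0.5,-0.5,0,0,0,-1,-7,-0.6,-0.5,0,0,0,-1,-7,-0.6,-0.5,0,0,0]

```text
time_s: 8.4
tool_pos: [0.5205, 0.2017, 0.1307]
tool_rot: [-0.706, -0.03, 0.03, 0.706]
ft_force: [-0.3, 0.9, -2.1]
opening: 0.536
```

>>> jog_arm:
  moves: [-1,-0.5,0,0,0,0,0,-1,-1,-0.1,0,0,0,0,-1,-1.5,-0.1,0,0,0,0,-1,-2,-0.2,0,0,0,0,-1,-2.5,-0.2,0,0,0,0,-1,-3,-0.2,0,0,0,0,-1,-3,-0.2,0,0,0,0,-1,-3,-0.2,0,0,0,0]

```text
time_s: 9.4
tool_pos: [0.5176, 0.2015, 0.1307]
tool_rot: [0.706, 0.03, -0.03, -0.706]
ft_force: [0.2, 0.4, -2.8]
opening: 0.537
```

>>> jog_arm:
  moves: [-1,-0.5,0,0,0,0,0,-1,-1,-0.1,0,0,0,0,-1,-1.5,-0.1,0,0,0,0,-1,-2,-0.2,0,0,0,0,-1,-2.5,-0.2,0,0,0,0,-1,-3,-0.2,0,0,0,0,-1,-3,-0.2,0,0,0,0,-1,-3,-0.2,0,0,0,0]

```text
time_s: 10.4
tool_pos: [0.5146, 0.2013, 0.1306]
tool_rot: [0.706, 0.03, -0.03, -0.706]
ft_force: [0.5, -0.2, -2.4]
opening: 0.536
```

>>> jog_arm:
  moves: [-1,-0.5,0,0,0,0,0,-1,-1,-0.1,0,0,0,0,-1,-1.5,-0.1,0,0,0,0,-1,-2,-0.2,0,0,0,0,-1,-2.5,-0.2,0,0,0,0,-1,-3,-0.2,0,0,0,0,-1,-3,-0.2,0,0,0,0,-1,-3,-0.2,0,0,0,0]

```text
time_s: 11.4
tool_pos: [0.5116, 0.2011, 0.1306]
tool_rot: [0.706, 0.03, -0.03, -0.706]
ft_force: [0.4, 1.1, -2.1]
opening: 0.536
```

>>> jog_arm:
  moves: [-1,-0.5,0,0,0,0,0,-1,-1,-0.1,0,0,0,0,-1,-1.5,-0.1,0,0,0,0,-1,-2,-0.2,0,0,0,0,-1,-2,-0.2,0,0,0,0,-1,-2,-0.2,0,0,0,0,-1,-2,-0.2,0,0,0,0,-1,-2,-0.2,0,0,0,0]

```text
time_s: 12.4
tool_pos: [0.5096, 0.2009, 0.1307]
tool_rot: [-0.706, -0.03, 0.03, 0.706]
ft_force: [-0.2, 0.6, -2.3]
opening: 0.535
```

```bash
python3 - <<'E'
from h import *
grab('wrist','w5');grab('scene','s5')
a=cv2.imread('pics/w5.png');cv2.imwrite('pics/w5c.png',cv2.resize(a[90:290,210:445],None,fx=3.4,fy=3,interpolation=cv2.INTER_CUBIC))
a=cv2.imread('pics/s5.png');cv2.imwrite('pics/s5c.png',cv2.resize(a[140:250,350:460],None,fx=5.4,fy=5.4,interpolation=cv2.INTER_CUBIC))
E
```

```text
(no output)
```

View pics/w5c.png

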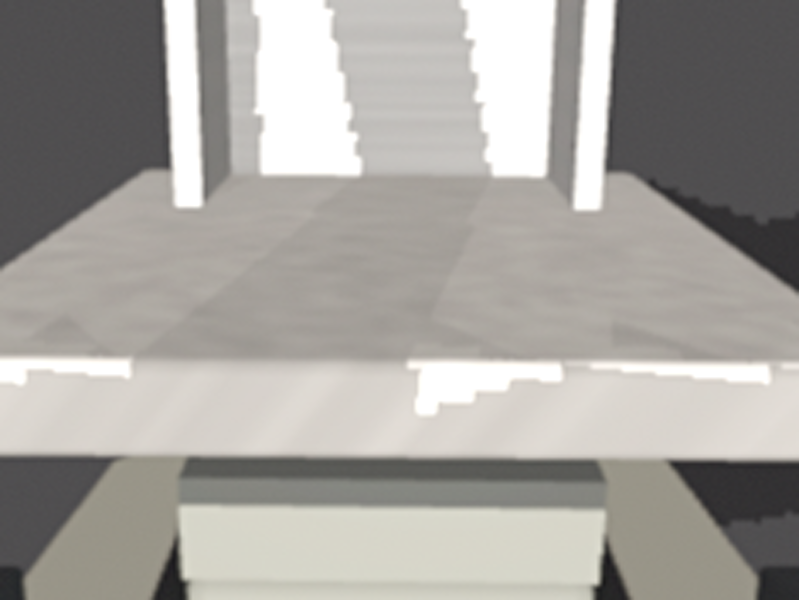

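View pics/s5c.png

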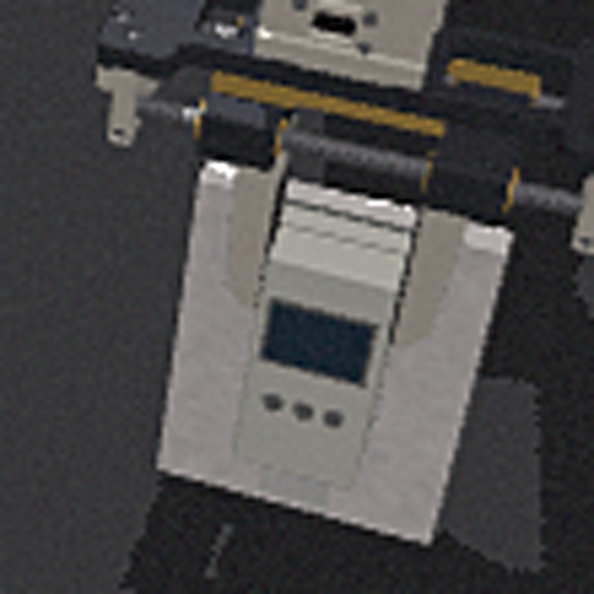

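>>> jog_arm:
  moves: [-1,-0.3,0,0,0,0,0,-1,-0.6,0,0,0,0,0,-1,-0.9,-0.1,0,0,0,0,-1,-1.2,-0.1,0,0,0,0,-1,-1.5,-0.1,0,0,0,0,-1,-1.5,-0.1,0,0,0,0,-1,-1.5,-0.1,0,0,0,0,-1,-1.5,-0.1,0,0,0,0]

```text
time_s: 13.5
tool_pos: [0.5081, 0.2008, 0.1306]
tool_rot: [0.706, 0.03, -0.03, -0.706]
ft_force: [-0.1, -0.3, -2.5]
opening: 0.537
```

>>> jog_arm:
  moves: [-1,-0.3,0,0,0,0,0,-1,-0.6,0,0,0,0,0,-1,-0.9,-0.1,0,0,0,0,-1,-0.9,-0.1,0,0,0,0,-1,-0.9,-0.1,0,0,0,0,-1,-0.9,-0.1,0,0,0,0,-1,-0.9,-0.1,0,0,0,0,-1,-0.9,-0.1,0,0,0,0]

```text
time_s: 14.5
tool_pos: [0.508, 0.2008, 0.1308]
tool_rot: [-0.706, -0.03, 0.029, 0.707]
ft_force: [5.6, 1.0, -5.2]
opening: 0.536
```

>>> jog_arm:
  moves: [-1,-0.3,0,0,0,0,0,-1,-0.6,0,0,0,0,0,-1,-0.8,-0.1,0,0,0,0,-1,-0.8,-0.1,0,0,0,0,-1,-0.8,-0.1,0,0,0,0,-1,-0.8,-0.1,0,0,0,0,-1,-0.8,-0.1,0,0,0,0,-1,-0.8,-0.1,0,0,0,0]

```text
time_s: 15.5
tool_pos: [0.508, 0.2009, 0.131]
tool_rot: [-0.706, -0.031, 0.028, 0.707]
ft_force: [9.8, 2.1, -8.1]
opening: 0.534
```

```bash
python3 - <<'E'
from h import *
from scipy.spatial.transform import Rotation as R
grab('wrist','w6')
s=r.observe();print(s['tool_pos'],s['ft_force'],s['ft_torque']);print(R.from_quat(s['tool_rot']).as_matrix().round(4).tolist())
a=cv2.imread('pics/w6.png');cv2.imwrite('pics/w6c.png',cv2.resize(a[190:290,210:445],None,fx=3.4,fy=6,interpolation=cv2.INTER_CUBIC))
E
```

```text
[0.50797828 0.20084953 0.13095178] [10.3233173   1.54700792 -8.5799184 ] [ 0.47147388 -1.77071828  0.17658531]
[[0.9965, 0.0035, -0.0841], [0.0841, 0.0007, 0.9965], [0.0036, -1.0, 0.0004]]
```

View pics/w6c.png

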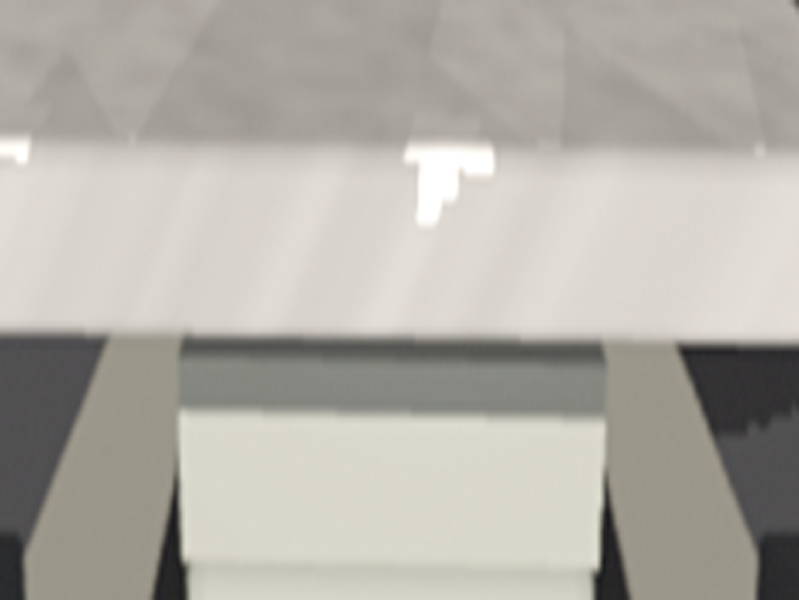

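>>> jog_arm:
  moves: [-1,0.3,0,-0.5,0,0,0,-1,0.6,0,-1,0,0,0,-1,0.6,0,-1.5,0,0,0,-1,0.6,0,-2,0,0,0,-1,0.6,0,-2.5,0,0,0,-1,0.6,0,-3,0,0,0,-1,0.6,0,-3,0,0,0,-1,0.6,0,-3,0,0,0]

```text
time_s: 16.55
tool_pos: [0.508, 0.2008, 0.1285]
tool_rot: [-0.706, -0.031, 0.029, 0.707]
ft_force: [5.8, 0.5, -0.0]
opening: 0.531
```

>>> jog_arm:
  moves: [-1,0,0,-0.5,0,0,0,-1,0,0,-1,0,0,0,-1,0,0,-1.5,0,0,0,-1,0,0,-2,0,0,0,-1,0,0,-2.5,0,0,0,-1,0,0,-3,0,0,0,-1,0,0,-3.5,0,0,0,-1,0,0,-3.5,0,0,0]

```text
time_s: 17.55
tool_pos: [0.508, 0.2007, 0.125]
tool_rot: [-0.706, -0.031, 0.029, 0.707]
ft_force: [5.4, -0.1, -0.0]
opening: 0.534
```

>>> jog_arm:
  moves: [-1,0,0,-0.5,0,0,0,-1,0,0,-1,0,0,0,-1,0,0,-1.5,0,0,0,-1,0,0,-2,0,0,0,-1,0,0,-2.5,0,0,0,-1,0,0,-3,0,0,0,-1,0,0,-3,0,0,0,-1,0,0,-3,0,0,0]

```text
time_s: 18.55
tool_pos: [0.508, 0.2007, 0.122]
tool_rot: [-0.706, -0.031, 0.029, 0.707]
ft_force: [5.3, 0.7, 0.2]
opening: 0.537
```

>>> jog_arm:
  moves: [-1,0,0,-0.5,0,0,0,-1,0,0,-1,0,0,0,-1,0,0,-1.5,0,0,0,-1,0,0,-2,0,0,0,-1,0,0,-2.5,0,0,0,-1,0,0,-3,0,0,0,-1,0,0,-3,0,0,0,-1,0,0,-3,0,0,0]

```text
time_s: 19.55
tool_pos: [0.508, 0.2007, 0.119]
tool_rot: [-0.706, -0.031, 0.029, 0.707]
ft_force: [5.7, -0.3, 0.1]
opening: 0.534
```

>>> jog_arm:
  moves: [-1,0,0,-0.5,0,0,0,-1,0,0,-1,0,0,0,-1,0,0,-1.5,0,0,0,-1,0,0,-2,0,0,0,-1,0,0,-2,0,0,0,-1,0,0,-2,0,0,0,-1,0,0,-2,0,0,0,-1,0,0,-2,0,0,0]

```text
time_s: 20.55
tool_pos: [0.508, 0.2007, 0.1171]
tool_rot: [-0.706, -0.031, 0.029, 0.707]
ft_force: [5.4, -0.1, 1.8]
opening: 0.536
```

>>> jog_arm:
  moves: [-1,0,0,-0.5,0,0,0,-1,0,0,-1,0,0,0,-1,0,0,-1.5,0,0,0,-1,0,0,-2,0,0,0,-1,0,0,-2,0,0,0,-1,0,0,-2,0,0,0,-1,0,0,-2,0,0,0,-1,0,0,-2,0,0,0]

```text
time_s: 21.55
tool_pos: [0.508, 0.2007, 0.1152]
tool_rot: [-0.706, -0.031, 0.029, 0.707]
ft_force: [5.3, -0.1, 3.8]
opening: 0.537
```

>>> jog_arm:
  moves: [-1,0,0,-0.5,0,0,0,-1,0,0,-1,0,0,0,-1,0,0,-1,0,0,0,-1,0,0,-1,0,0,0,-1,0,0,-1,0,0,0,-1,0,0,-1,0,0,0,-1,0,0,-1,0,0,0,-1,0,0,-1,0,0,0]

```text
time_s: 22.55
tool_pos: [0.508, 0.2007, 0.1143]
tool_rot: [-0.706, -0.031, 0.029, 0.707]
ft_force: [6.1, -0.6, 5.5]
opening: 0.536
```

>>> jog_arm:
  moves: [-1,0,0,-0.5,0,0,0,-1,0,0,-1,0,0,0,-1,0,0,-1,0,0,0,-1,0,0,-1,0,0,0,-1,0,0,-1,0,0,0,-1,0,0,-1,0,0,0,-1,0,0,-1,0,0,0,-1,0,0,-1,0,0,0]

```text
time_s: 23.55
tool_pos: [0.508, 0.2007, 0.1134]
tool_rot: [-0.706, -0.031, 0.029, 0.707]
ft_force: [4.2, -1.2, 6.0]
opening: 0.534
```

>>> jog_arm:
  moves: [-1,0,0,-0.5,0,0,0,-1,0,0,-1,0,0,0,-1,0,0,-1,0,0,0,-1,0,0,-1,0,0,0,-1,0,0,-1,0,0,0,-1,0,0,-1,0,0,0,-1,0,0,-1,0,0,0,-1,0,0,-1,0,0,0]

```text
time_s: 24.55
tool_pos: [0.508, 0.2008, 0.1125]
tool_rot: [-0.706, -0.031, 0.029, 0.707]
ft_force: [4.4, -1.4, 7.5]
opening: 0.535
```

>>> jog_arm:
  moves: [-1,0,0,-0.5,0,0,0,-1,0,0,-1,0,0,0,-1,0,0,-1,0,0,0,-1,0,0,-1,0,0,0,-1,0,0,-1,0,0,0,-1,0,0,-1,0,0,0,-1,0,0,-1,0,0,0,-1,0,0,-1,0,0,0]

```text
time_s: 25.55
tool_pos: [0.508, 0.2007, 0.1117]
tool_rot: [-0.706, -0.031, 0.029, 0.707]
ft_force: [3.2, -0.3, 8.4]
opening: 0.534
```

>>> jog_arm:
  moves: [-1,0,0,-0.5,0,0,0,-1,0,0,-1,0,0,0,-1,0,0,-1,0,0,0,-1,0,0,-1,0,0,0,-1,0,0,-1,0,0,0,-1,0,0,-1,0,0,0,-1,0,0,-1,0,0,0,-1,0,0,-1,0,0,0]

```text
time_s: 26.55
tool_pos: [0.508, 0.2008, 0.1109]
tool_rot: [-0.706, -0.031, 0.029, 0.707]
ft_force: [2.8, -1.7, 10.2]
opening: 0.534
```

```bash
python3 - <<'E'
from h import *
grab('wrist','w7')
s=r.observe();print(s['tool_pos'],s['ft_force'],s['ft_torque'])
a=cv2.imread('pics/w7.png')[190:300,210:445];b=cv2.imread('pics/w6.png')[190:300,210:445]
cv2.imwrite('pics/w7c.png',cv2.resize(np.vstack([b,a]),None,fx=3.2,fy=2.7,interpolation=cv2.INTER_CUBIC))
E
```

```text
[0.5080185  0.20076292 0.11094091] [ 1.42310875 -2.27423957 11.15745709] [-0.29759876 -0.34367693  0.23800689]
```

View pics/w7c.png

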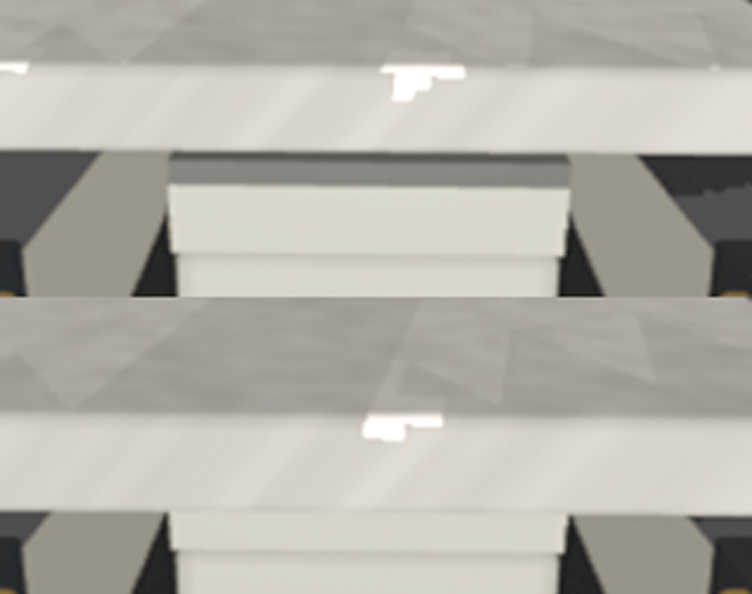

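>>> jog_arm:
  moves: [-1,0,0,-0.5,0,0,0,-1,0,0,-1,0,0,0,-1,0,0,-1,0,0,0,-1,0,0,-1,0,0,0,-1,0,0,-1,0,0,0,-1,0,0,-1,0,0,0,-1,0,0,-1,0,0,0,-1,0,0,-1,0,0,0]

```text
time_s: 27.6
tool_pos: [0.508, 0.2008, 0.1105]
tool_rot: [-0.706, -0.031, 0.029, 0.707]
ft_force: [0.8, -2.1, 15.1]
opening: 0.535
```

>>> jog_arm:
  moves: [-1,0,0,-0.4,0,0,0,-1,0,0,-0.7,0,0,0,-1,0,0,-0.7,0,0,0,-1,0,0,-0.7,0,0,0,-1,0,0,-0.7,0,0,0,-1,0,0,-0.7,0,0,0,-1,0,0,-0.7,0,0,0,-1,0,0,-0.7,0,0,0]

```text
time_s: 28.6
tool_pos: [0.508, 0.2008, 0.1103]
tool_rot: [-0.706, -0.031, 0.029, 0.707]
ft_force: [-2.1, -2.4, 18.4]
opening: 0.535
```

>>> jog_arm:
  moves: [-1,-0.3,0,-0.3,0,0,0,-1,-0.5,0,-0.5,0,0,0,-1,-0.5,0,-0.5,0,0,0,-1,-0.5,0,-0.5,0,0,0,-1,-0.5,0,-0.5,0,0,0,-1,-0.5,0,-0.5,0,0,0,-1,-0.5,0,-0.5,0,0,0,-1,-0.5,0,-0.5,0,0,0]

```text
time_s: 29.6
tool_pos: [0.5081, 0.2008, 0.1102]
tool_rot: [-0.706, -0.031, 0.028, 0.707]
ft_force: [-1.0, -2.7, 20.2]
opening: 0.537
```

>>> jog_arm:
  moves: [-1,0,0,0.3,0,0,0,-1,0,0,0.6,0,0,0,-1,0,0,0.9,0,0,0,-1,0,0,1.2,0,0,0,-1,0,0,1.5,0,0,0,-1,0,0,1.8,0,0,0,-1,0,0,1.8,0,0,0,-1,0,0,1.8,0,0,0]

```text
time_s: 30.6
tool_pos: [0.508, 0.2008, 0.1103]
tool_rot: [-0.706, -0.031, 0.029, 0.707]
ft_force: [5.9, -1.0, 5.2]
opening: 0.535
```

>>> jog_arm:
  moves: [-1,0.3,0,0.2,0,0,0,-1,0.6,0,0.4,0,0,0,-1,0.6,0,0.4,0,0,0,1,0.6,0,0.4,0,0,0,1,0.6,0,0.4,0,0,0,1,0.6,0,0.4,0,0,0,1,0.6,0,0.4,0,0,0,1,0.6,0,0.4,0,0,0]

```text
time_s: 31.6
tool_pos: [0.5069, 0.2006, 0.109]
tool_rot: [0.706, 0.03, -0.03, -0.706]
ft_force: [0.2, 0.1, 0.5]
opening: 0.991
```

```bash
python3 - <<'E'
from h import *
grab('wrist','w8');grab('scene','s8')
s=r.observe();print(s['tool_pos'],s['ft_force'],s['opening'])
a=cv2.imread('pics/s8.png');cv2.imwrite('pics/s8c.png',cv2.resize(a[140:250,350:460],None,fx=5.4,fy=5.4,interpolation=cv2.INTER_CUBIC))
E
```

```text
[0.50703646 0.20063299 0.10911834] [ 0.6024669   0.4381053  -0.59904022] 0.9951221240478396
```

View pics/w8.png

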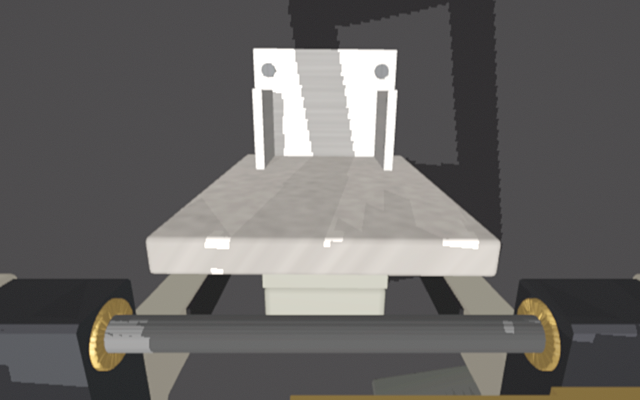

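View pics/s8c.png

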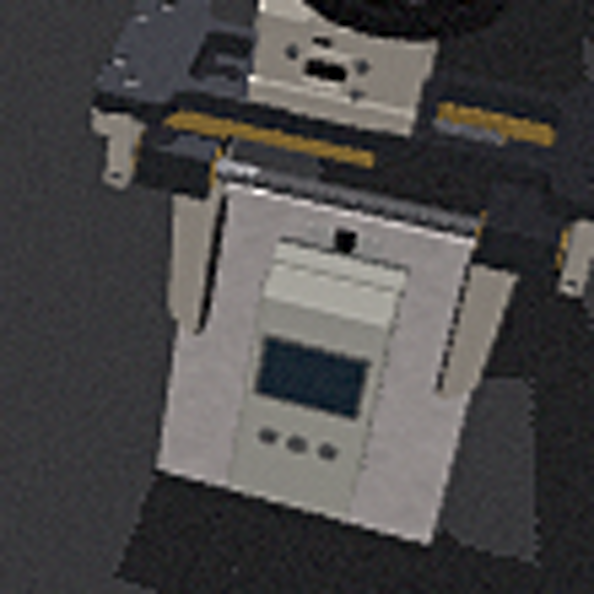

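>>> jog_arm:
  moves: [1,1,0,8,0,0,0,1,2,0,25,0,0,0,1,2,0,50,0,0,0,1,2,0,80,0,0,0,1,2,0,110,0,0,0,1,2,0,140,0,0,0,1,2,0,150,0,0,0,1,2,0,150,0,0,0]

```text
time_s: 32.7
tool_pos: [0.5095, 0.2007, 0.2601]
tool_rot: [-0.706, -0.03, 0.029, 0.707]
ft_force: [-0.2, -0.9, -0.0]
opening: 0.995
```

```bash
python3 - <<'E'
from h import *
grab('wrist','w9');grab('scene','s9')
s=r.observe();print(s['tool_pos'],s['ft_force'],s['opening'],s['time_s'])
a=cv2.imread('pics/s9.png');cv2.imwrite('pics/s9c.png',cv2.resize(a[160:250,360:450],None,fx=6.6,fy=6.6,interpolation=cv2.INTER_CUBIC))
a=cv2.imread('pics/w9.png');cv2.imwrite('pics/w9c.png',cv2.resize(a[80:260,210:445],None,fx=3.4,fy=3.3,interpolation=cv2.INTER_CUBIC))
E
```

```text
[0.50857592 0.20046323 0.25793635] [-0.25426798 -0.83772336  0.52689262] 1.0002192139221182 32.8
```

View pics/s9c.png

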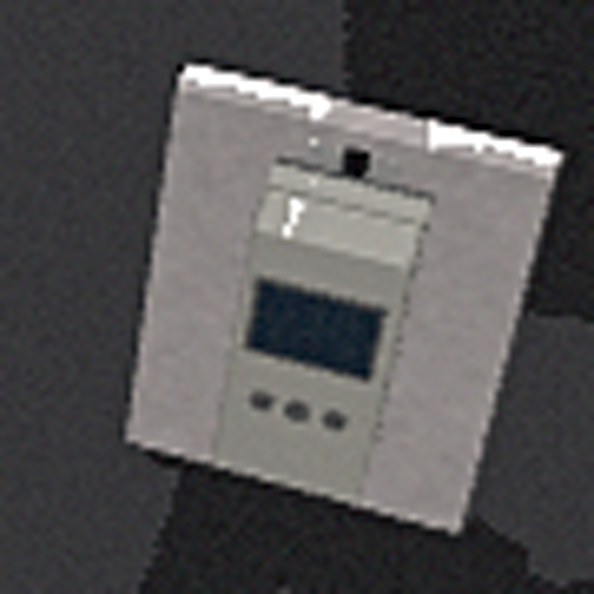

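View pics/w9c.png

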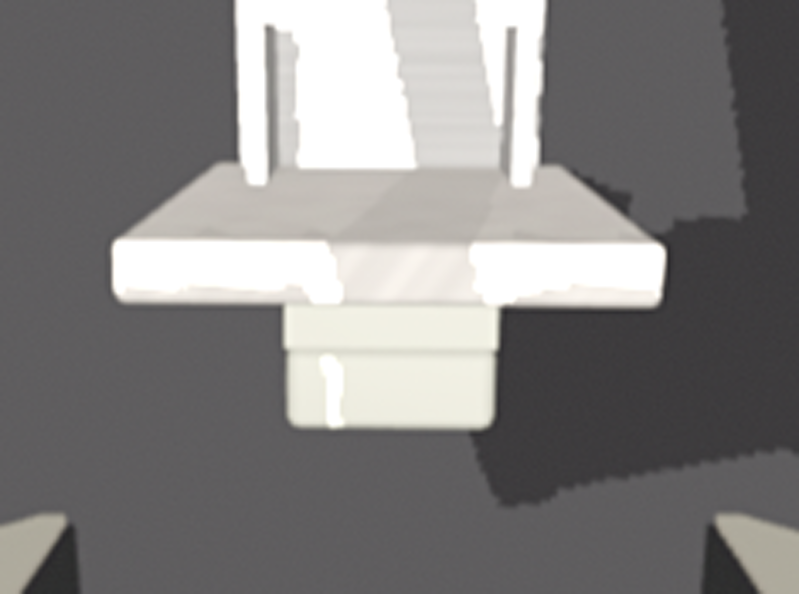

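The logger hangs upright and flush on the panel, and the robot is well clear of it. I'm handing in the job.

```bash
python3 -c "
from plant import r
print(r.close_job())"
```

```text
the job is handed in; nothing more can be done
None
```

The logger now hangs on the panel screw, let go and with the gripper about 15 cm above it. I handed the job in at about 33 s.

- **Which box:** I took the 50 x 36 x 110 mm box. The other two measured about 45 x 64 x 145 mm.
- **Fitting it on the screw:** The screw head entered the keyhole on the first try, so I never felt its rim and did not need to search. I pushed the back flush with about 10 N.
- **Pulling it down:** I pulled it down about 20.7 mm in all. The wedging over the last stretch took up to about 13 N. At the hard stop the force reached about 20 N (22–23 N counting the logger's own weight) with almost no further movement. All forces are readings at the end of each move.
- **Last checks:** After release, the scene and wrist pictures show the logger upright and flush, centred on the rail, with its top just below the panel's top edge. The force reading was about zero. The bottle, rack and tray were never approached.
- **Disagreements:** The cameras put the screw at 115.5 to 119 mm high; the pull-down travel suggests about 115 mm. I could not see the screw's pulled-out distance (about 1.2 mm when locked), so the lock rests on the force and travel felt.

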